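Reset the tripped breaker under the push-latch cover

TASK

A breaker in the bench power box has tripped. Press the pale push-latch cover at its thumb mark so that it springs open, push the one breaker button that stands out fully back in, then push the cover down from the outside until it latches and stays shut by itself. Use only the fingertips: take hold of nothing, do not press or pull on the inside of the cover, and leave the things lying around where they are.

Things in the scene. Friction and masses are not known exactly. Their poses are not given: they have to be found in the camera images.
- power_box: Dark grey bench power box, 170 (x) by 210 (y) by 78 mm high, screwed to the bench, cannot move. Origin: centre of its underside, on the bench top. x points from its front (three round outlets, towards the robot) to its back (hinge, conduit), y to its left, z up. A well in its top is closed by the pale cover; right of it on the top are a red rocker switch (9 mm proud) and an amber lamp.
- cover (a joint): Cover angle, rad: 0 latched, flush with the box top; positive = open, front edge up, to 1.65. Push-push latch: pressed below flush to its stop (-0.062, 6 mm at the thumb mark; at least 5 mm) and let go, a damped spring swings it up to 1.65 in about 1.7 s and keeps it open. Pushed down to the same stop and let go, it is caught at 0. Short of the stop it springs up again.
- cover_press (a point): Thumb mark, a grey disc of 26 mm on the cover's outer face, mid-width, 98 mm from the hinge axis; the point is on the face and swings with it. The cover is a pale plate 130 mm wide, 4 mm thick, its front edge 126 mm from the hinge axis. Pushing here takes 3 to 5 N all the way (either press), then it is hard against the stop; 10 N is plenty.
- cover_hinge (a point): Middle of the hinge axis, parallel to the box's y axis, at box x = +56, y = +18, z = +74 mm, at the back of the well. Does not move. The cover's outer face is 3 mm from this axis: above it when shut, behind it (+x) when open. Open, the cover stands here leaning 5 degrees back, its edge 126 mm up; push it over from behind, towards the front, then down.
- well_floor (a point): Point on the metal floor of the well, 32 mm below the box top, at box x = -8, y = +18 mm. The well reaches from box x = -72 to +56 mm and y = -49 to +85 mm. Three breakers stand on it in a row along the box's y axis: one at this point, one 36 mm to each side. Which of them is tripped varies.
- latch_case (a point): Top centre of the black latch case inside the front of the well, 24 (x) by 30 (y) mm, its top 14 mm below the box top. Seen only with the cover open, when it is an obstacle beside the buttons.
- reset_button (a joint): Travel of the tripped breaker's button, m: 0 standing out (start), 0.008 fully in, where it meets a hard stop. Pushing takes 4 to 5 N all the way; no spring, it stays where it is left.
- button_top (a point): Centre of the top of the tripped breaker's button: black cap, 11 mm wide, over a white band 15 mm wide that shows only when it stands out. Top 15 mm above the well floor when out, 7 mm when in, level with the other two, which are in and do not move. Each rises from a black collar 18 mm wide, 4 mm high. The point moves with the button.
- screwdriver: Yellow-handled screwdriver, 26 by 186 by 22 mm, lying left of the box near the white fixture. Leave alone. Origin: centre of its underside.
- scrap_cup: Grey plastic cup, 78 mm wide, 75 mm high, at the back right. Leave alone. Origin: centre of its underside.
- tweezers: Steel tweezers, 13 by 122 by 10 mm, lying left of the box. Leave alone. Origin: centre of its underside.
- oil_dropper: Small brown dropper bottle with a black cap, 31 mm wide, 97 mm high, standing close to the right of the box (another like it stands far back). Leave alone. Origin: centre of its underside.
- housing_b_01: Black plastic housing, 33 by 34 by 52 mm, standing behind the box. Leave alone. Origin: centre of its underside.
- housing_b_02: Black plastic housing like the other one, standing behind the box. Leave alone. Origin: centre of its underside.
- calculator: Dark pocket calculator, 78 by 132 by 28 mm, lying right of the box. Leave alone. Origin: centre of its underside.

How it is judged:
By the outcome, as a careful person would: the job done as asked, in the order asked, and still so for the second after the job is handed in, with the robot touching nothing.
It also fails if it takes over 51 s, if anything falls off the work surface, if the arm or the gripper's body presses on something with over 40 N, if the wrist force passes 120 N, or if a joint passes its speed limit or range.

ROBOT

A 6-joint arm with a two-finger parallel gripper is mounted at the origin on a cart in front of the work surface, level with it; the furniture and walls round the work are solid. World frame = base frame: x ahead of the robot, y to its left, z up, the work surface at z = 0. Lengths are in m, angles in degrees, forces in N, time in s.
With the tool pointing down it reaches from about 0.3 to 0.85 m from the base axis. Payload 5.4 kg.
Tool frame: the origin (TCP) lies between the finger pads; the fingertips stand 25 mm ahead of it and the grasp point (between the pads) lies 6 mm ahead of it; x points along the fingers, y is the direction in which the jaws open and shut, and the axes are right-handed (so a half turn about x gives the same grasp; the last joint's range is limited). The gripper opens to 85 mm and grips with 20 to 120 N. Pads are 22 mm wide; open, the fingers measure 114 mm over their backs; the gripper's body (76 mm by 85 mm) begins 54 mm behind the grasp point. The pads swing forward as they close: fully open they stand 13 mm farther back than shut.
Start: joints at [-77.069, 9.076, 91.501, -0, 79.423, -12.038], TCP at [0.243, -0.521, 0.256] pointing down, gripper open.
Joint ranges: [-166.64, 166.64], [-54.1, 131.32], [10.49, 154.53], [-73.88, 253.88], [9.74, 151.15], [-171.62, 171.62]. Speed limits (degrees/s): [147.25, 147.25, 180, 180, 180, 180].

INTERFACE

Orientations are given as [roll, pitch, yaw] about the fixed x, y, z axes, in that order (R = Rz(yaw) Ry(pitch) Rx(roll)).
In Python, from cell import * gives the robot as it stands.
- The arm moves only by the shell command python3 -m pendant 'ROWS' [FORCE]. ROWS is text: rows parted by semicolons, each of 7 numbers parted by spaces: the shift along the world's x, y, z in m, then the turn, a rotation vector about the world's x, y, z in degrees, then the finger opening in m, from 0 to 0.0854. In form: dx dy dz rx ry rz claw; .... A call has 1 to 12 rows; each row shifts and turns the commanded pose from where the row before left it; what a row does not reach is not made up. A row lasts 1/8 s, in which the tool goes at most 62.5 mm and 10.7 degrees, less where a joint would pass 70% of its speed; a pose out of reach is approached as far as the arm can. A call with a gripper value outside its range is refused whole. The fingers move at their own pace and stop on an object; FORCE is the grip in N (left out, the last holds). Time passes only in rows, so rows that do not move let the fingers close. It gives the time, the measured TCP pose, the force and the opening at its end, in the units of the state.
- state(): the state, without advancing time (a new reading comes with each control period).
- grab_frame(name): name is "scene" or "top" or "wrist"; returns (picture, depth): 480x640x3 uint8, red, green, blue; 480x640 float32, m along the optical axis (not along the pixel's ray), 0 where there is no reading.
- camera_params(name): a dict with "intrinsics" (3x3 intrinsics, pixels), "k1" (the pictures are not rectified: a ray, as slopes to the right and down, at radius r is drawn at 1 + k1 r^2 times it, then the intrinsics apply), "rvec" (rotation vector, rad) and "tvec" (3), from world to camera coordinates, as OpenCV has them. Camera axes: x right, y down, z forward; pixel columns grow to the right and rows downward; lengths in m; the calibration is good to about 2 mm. A picture is of the moment at which its call begins: read the wrist's pose just before it. camera_params takes no time and is no camera call; for the wrist camera it gives the pose at the moment of the call.
- close_job(): hands the job in, once; it reports no verdict.
The state is a dict: "time_s": time; "joint_pos": joint angles; "dq": joint speeds; "effort": joint torques, N m; "tcp_pos": TCP position; "tcp_rot": TCP orientation; "force": force on the tool from outside, world axes, zero at the start; "wrist_torque": the same for the moment, N m; "opening": opening from 0.0 (shut) to 1.0 (fully open).
Only numpy, scipy, OpenCV 4.12 (cv2) and the standard library are available. Lean on these libraries where they do the work, as an engineer would, in place of code of your own. Each camera call takes 0.05 s, during which the arm holds its last target. There are 200 camera calls.

## Working session

There is one attempt and no reset: what is moved stays moved. The work goes in short steps, Python scripts to look and compute and a shell command to move; the robot and the scene stay as the last step left them, time stands still between calls to the robot, and variables do not carry over. Pictures are saved under pics/ and viewed, about 8 in all and at most 12, crops included, and the job is handed in when it is done.

```bash
mkdir -p pics; ls
cat > h.py <<'E'
from cell import *
import numpy as np, cv2
def snap(n,f):
    p=camera_params(n); im,d=grab_frame(n); cv2.imwrite(f'pics/{f}.png',im[:,:,::-1]); np.savez(f'pics/{f}.npz',im=im,d=d,K=p['intrinsics'],k1=p['k1'],r=p['rvec'],t=p['tvec']); return im,d,p
def load(f):
    z=np.load(f'pics/{f}.npz'); return z['im'],z['d'],dict(intrinsics=z['K'],k1=float(z['k1']),rvec=z['r'],tvec=z['t'])
def ray(p,uv):
    s=cv2.undistortPoints(np.array(uv,float).reshape(-1,1,2),np.array(p['intrinsics'],float),np.array([p['k1'],0,0,0.])).reshape(-1,2)
    R=cv2.Rodrigues(np.array(p['rvec'],float))[0]; c=-R.T@np.array(p['tvec'],float).ravel()
    return c,np.c_[s,np.ones(len(s))]@R
def onz(p,uv,z):
    c,d=ray(p,uv); return c+d*((z-c[2])/d[:,2])[:,None]
def ond(p,uv,dep):
    c,d=ray(p,uv); return c+d*np.array([dep[int(v),int(u)] for u,v in uv])[:,None]
E
python3 - <<'E'
from h import *
for n in('scene','top'): snap(n,n+'0')
a=cv2.imread('pics/scene0.png');b=cv2.imread('pics/top0.png')
print(state()['time_s'],state()['tcp_rot'],state()['force'])
E
```

```text
pics
0.1 [-102.51835665   89.89838819  102.45182626] [ 1.31322205  0.36345599 -0.08219812]
```

View pics/top0.png

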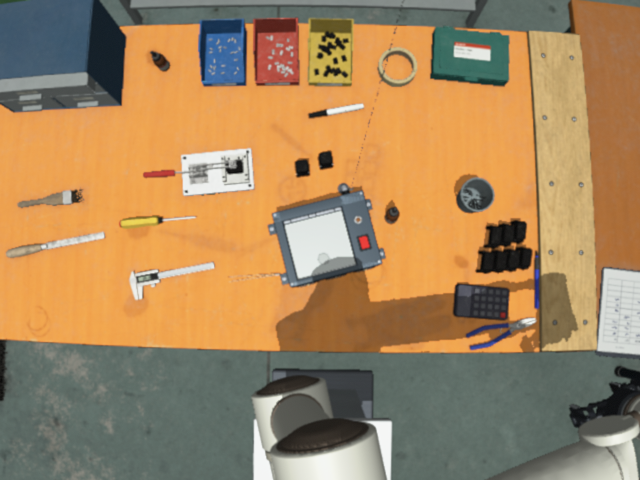

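View pics/scene0.png

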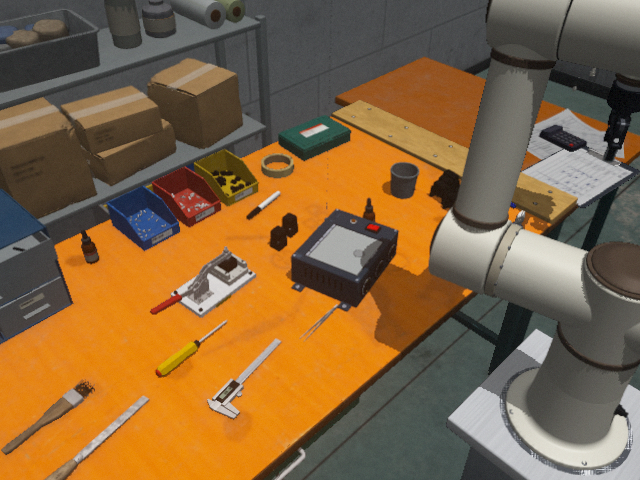

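The top view shows the box at about (328,238), with the pale cover's corners near (284,222), (346,207), (357,268) and (296,280). The thumb mark is at about (323,258). The scene view agrees. Next I measure the cover.

Run:
```python
from h import *
im,d,p=load('top0')
hsv=cv2.cvtColor(im,cv2.COLOR_RGB2HSV)
m=((hsv[...,1]<50)&(hsv[...,2]>105)).astype(np.uint8); w=np.zeros_like(m); w[195:290,270:372]=1; m*=w
n,l,s,c=cv2.connectedComponentsWithStats(m); i=1+s[1:,4].argmax(); print(s[i],c[i])
cs,_=cv2.findContours((l==i).astype(np.uint8),0,2); r=cv2.minAreaRect(np.vstack(cs)); b=cv2.boxPoints(r); print(b)
P=onz(p,b,.077); print(P.round(4)); print(np.linalg.norm(np.diff(P,axis=0),axis=1))
print('depthpts',ond(p,[(320,235),(323,258),(310,250),(363,242)],d).round(4))
g=cv2.resize(im[180:300,250:410],None,fx=5,fy=5,interpolation=cv2.INTER_CUBIC); cv2.imwrite('pics/c0.png',g[:,:,::-1])
# red rocker
m=((hsv[...,1]>150)&((hsv[...,0]<6)|(hsv[...,0]>174))&(w>0)).astype(np.uint8)
v,u=np.nonzero(m); print('red',u.mean(),v.mean(),len(u),onz(p,[(u.mean(),v.mean())],.085))
```

```text
[ 280  203   75   76 3872] [317.95532025 240.88610537]
[[278.76947 215.32384]
 [338.87048 199.50777]
 [355.87823 264.13733]
 [295.77722 279.95337]]
[[ 0.6109  0.1059  0.077 ]
 [ 0.6484 -0.0268  0.077 ]
 [ 0.5055 -0.0658  0.077 ]
 [ 0.4688  0.0652  0.077 ]]
[0.13782442 0.14815496 0.13605324]
depthpts [[ 0.5686  0.0139  0.0761]
 [ 0.5178  0.0065  0.0786]
 [ 0.5351  0.0353  0.0767]
 [ 0.5537 -0.0804  0.0849]]
red 363.8207547169811 241.9433962264151 106 [[ 0.55387643 -0.08221182  0.085     ]]
```

View pics/c0.png

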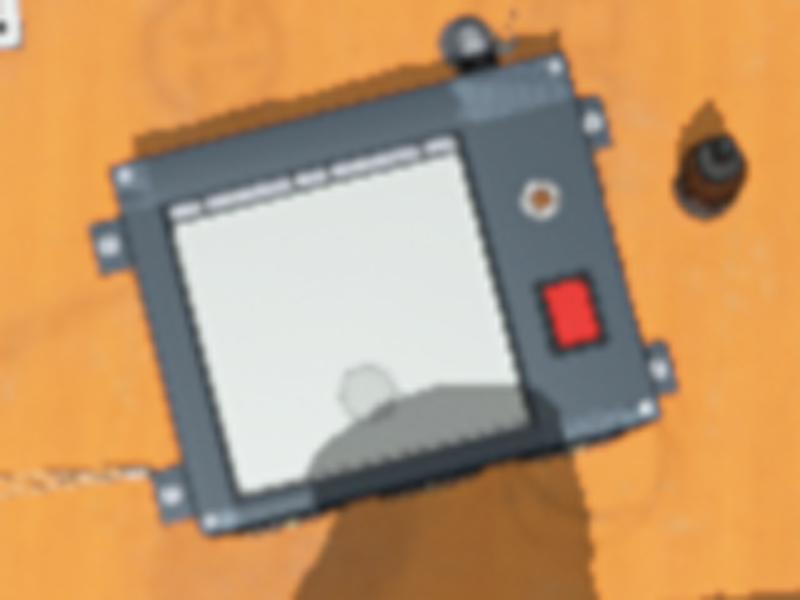

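The crop shows the cover corners at original pixels (298,278.6), (355.4,265), (284,223) and (341,208), with the thumb disc at (323.6,258.2). Now the box frame.

```bash
cat >> h.py <<'E'
import json,os
def box():
    j=json.load(open('box.json')); a=j['yaw']; return np.array(j['o']),np.array([[np.cos(a),-np.sin(a)],[np.sin(a),np.cos(a)]])
def b2w(x,y): o,R=box(); return o+R@np.array([x,y])
def w2b(P): o,R=box(); return R.T@(np.array(P)[:2]-o)
E
python3 - <<'E'
from h import *
im,d,p=load('top0')
uv=np.array([[240,493],[527,425],[170,215],[455,140],[368,391],[570,312],[540,199]])/5-.4+[250,180]
P=onz(p,uv,.077)[:,:2]; print(P.round(4))
print(np.linalg.norm(P[0]-P[1]),np.linalg.norm(P[2]-P[3]),np.linalg.norm(P[0]-P[2]))
yd=(P[0]-P[1])+(P[2]-P[3]); xd=(P[2]+P[3]-P[0]-P[1])
print(np.degrees([np.arctan2(-yd[0],yd[1]),np.arctan2(xd[1],xd[0])]))
yaw=np.mean([np.arctan2(-yd[0],yd[1]),np.arctan2(xd[1],xd[0])])
R=np.array([[np.cos(yaw),-np.sin(yaw)],[np.sin(yaw),np.cos(yaw)]])
# disc at box (56-98,18); front edge mid at (56-126,18)
o1=P[4]-R@[-.042,.018]; o2=(P[0]+P[1])/2-R@[-.070,.018]; print(o1,o2)
o=(o1+o2)/2; json.dump(dict(yaw=float(yaw),o=o.tolist()),open('box.json','w'))
print(np.degrees(yaw),o,'disc',b2w(-.042,.018),'hinge',b2w(.056,.018),[w2b(q).round(4) for q in P])
E
```

```text
[[ 0.4727  0.0613]
 [ 0.5045 -0.0639]
 [ 0.5948  0.0948]
 [ 0.6303 -0.0308]
 [ 0.5183  0.006 ]
 [ 0.5545 -0.0823]
 [ 0.6045 -0.0687]]
0.1291475556074334 0.1304746364053545 0.1265844118349362
[15.00847788 15.01933277]
[ 5.63559343e-01 -4.69466100e-04] [ 5.60877833e-01 -5.37826784e-04]
15.01390532817183 [ 5.62218588e-01 -5.03646442e-04] disc [0.51698938 0.00600164] hinge [0.61164395 0.03138888] [array([-0.0704,  0.0829]), array([-0.0722, -0.0463]), array([0.0562, 0.0836]), array([ 0.0579, -0.0469]), array([-0.0407,  0.0177]), array([-0.0286, -0.0771]), array([ 0.0232, -0.0768])]
```

Run:
```python
from h import *
from scipy.spatial.transform import Rotation as Ro
s=state(); R=Ro.from_euler('xyz',s['tcp_rot'],degrees=True).as_matrix(); print(R.round(3),s['tcp_pos'])
print('jaw yaw',np.degrees(np.arctan2(R[1,1],R[0,1])),'want 105 or -75; box y dir', box()[1][:,1],'disc',b2w(-.042,.018))
```

```text
[[-0.     0.422 -0.907]
 [ 0.002 -0.907 -0.422]
 [-1.    -0.002 -0.   ]] [ 0.24260067 -0.52074419  0.25538764]
jaw yaw -65.02979802159682 want 105 or -75; box y dir [-0.25905346  0.96586298] disc [0.51698938 0.00600164]
```

```bash
python3 -m pendant '0.01 0.02 0 0 0 0 0; 0.022 0.042 0 0 0 -1 0; 0.024 0.046 0 0 0 -1 0; 0.024 0.046 0 0 0 -1 0; 0.024 0.046 0 0 0 -1 0; 0.024 0.046 0 0 0 -1 0; 0.024 0.046 0 0 0 -1 0; 0.024 0.046 0 0 0 -1 0; 0.024 0.046 0 0 0 -1 0; 0.024 0.046 0 0 0 -1 0; 0.024 0.046 0 0 0 -1 0; 0.0264 0.0507 -0.05 0 0 -1 0' 40; python3 -m pendant '0 0 -0.05 0 0 0 0; 0 0 -0.03 0 0 0 0; 0 0 0 0 0 0 0; 0 0 0 0 0 0 0'; python3 -c "
from h import *
print(w2b(state()['tcp_pos']),state()['joint_pos']); snap('wrist','w1')"
```

```text
time_s: 1.6
tcp_pos: [0.5154, -0.0023, 0.2179]
tcp_rot: [152.1, 89.5, -13.9]
force: [0.4, 0.2, 0.4]
opening: 0.002
time_s: 2.1
tcp_pos: [0.5133, -0.0039, 0.1365]
tcp_rot: [152.8, 89.9, -13.2]
force: [-0.5, 1.0, -0.3]
opening: -0.003
[-0.04813858  0.00944141] [-1.39396482e+01  7.28238695e+00  1.07854407e+02  1.56459453e-03
  6.47479215e+01  6.21054143e+01]
```

View pics/w1.png

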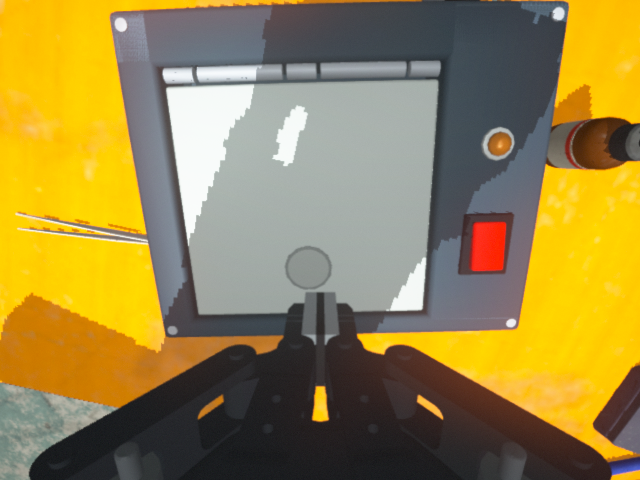

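The wrist view shows the closed fingers just in front of the thumb disc at (308,268), square to the box. The cover corners are near (198,314), (425,313), (163,82) and (439,80). I'll use these to refine the frame.

Run:
```python
from h import *
im,d,p=load('w1')
P=onz(p,[(308,268),(198,314),(425,313),(488,246),(497,144)],.077); P[3:]=onz(p,[(488,246),(497,144)],.084); print([w2b(q).round(4) for q in P],P[0].round(4),ond(p,[(308,268)],d))
yd=P[1]-P[2]; print(np.degrees(np.arctan2(-yd[0],yd[1])))
t=np.array(state()['tcp_pos']); print(P[0]-t, 'tcp',t)
```

```text
[array([-0.0402,  0.0164]), array([-0.0675,  0.0803]), array([-0.0693, -0.0496]), array([-0.0271, -0.0772]), array([ 0.0239, -0.0751])] [0.5191 0.005  0.077 ] [[0.51877899 0.00491065 0.07624039]]
14.215628966490309
[ 0.00542781  0.00894543 -0.06003224] tcp [ 0.51365547 -0.00398743  0.13703224]
```

```bash
python3 -c "
from h import *
j=json.load(open('box.json'));j['o'][0]+=.0014;j['yaw']=float(np.radians(14.8));json.dump(j,open('box.json','w'))
print(b2w(-.042,.018))"; python3 -m pendant '0.0045 0.0095 -0.015 0 0 0 0; 0 0 -0.012 0 0 0 0; 0 0 -0.004 0 0 0 0; 0 0 -0.003 0 0 0 0; 0 0 0 0 0 0 0'
```

```text
[0.51841398 0.00617045]
time_s: 2.78
tcp_pos: [0.5168, 0.006, 0.1012]
tcp_rot: [-35.6, 90.0, 158.3]
force: [-1.4, 0.2, 1.3]
opening: -0.003
```

```bash
python3 -m pendant '0.001 0 -0.002 0 0 0 0; 0 0 -0.002 0 0 0 0; 0 0 0 0 0 0 0'; python3 -m pendant '0 0 -0.001 0 0 0 0; 0 0 -0.001 0 0 0 0; 0 0 0 0 0 0 0'
```

```text
time_s: 3.15
tcp_pos: [0.5182, 0.0058, 0.0972]
tcp_rot: [145.6, 90.0, -20.4]
force: [-0.3, -0.2, 1.7]
opening: -0.003
time_s: 3.52
tcp_pos: [0.5183, 0.0058, 0.0958]
tcp_rot: [143.3, 90.0, -22.7]
force: [-2.5, -0.4, 5.8]
opening: 0.002
```

Contact at 3–6 N, with the cover on its way down. I'll go on to the stop.

```bash
python3 -m pendant '0 0 -0.0015 0 0 0 0; 0 0 -0.0015 0 0 0 0; 0 0 0 0 0 0 0'; python3 -m pendant '0 0 -0.001 0 0 0 0; 0 0 0 0 0 0 0'
```

```text
time_s: 3.9
tcp_pos: [0.5185, 0.0058, 0.0944]
tcp_rot: [117.3, 90.0, -48.7]
force: [-8.8, 0.5, 18.1]
opening: -0.003
time_s: 4.15
tcp_pos: [0.5185, 0.0059, 0.0941]
tcp_rot: [80.8, 90.0, -85.2]
force: [-10.2, 0.7, 23.8]
opening: -0.002
```

At the hard stop. Now a quick retreat forwards and up.

```bash
python3 -m pendant '-0.01 -0.003 0.02 0 0 0 0; -0.055 -0.0145 0.02 0 0 0 0; -0.055 -0.0145 0.02 0 0 0 0; -0.03 -0.008 0.02 0 0 0 0; 0 0 0 0 0 0 0; 0 0 0 0 0 0 0; 0 0 0 0 0 0 0; 0 0 0 0 0 0 0; 0 0 0 0 0 0 0; 0 0 0 0 0 0 0; 0 0 0 0 0 0 0; 0 0 0 0 0 0 0'; python3 -m pendant '0 0 0 0 0 0 0; 0 0 0 0 0 0 0; 0 0 0 0 0 0 0; 0 0 0 0 0 0 0'; python3 -c "
from h import *
snap('wrist','w2')"
```

```text
time_s: 5.65
tcp_pos: [0.3679, -0.0341, 0.1712]
tcp_rot: [126.6, 90.0, -39.4]
force: [-0.4, 0.1, -0.3]
opening: -0.005
time_s: 6.15
tcp_pos: [0.3679, -0.034, 0.1711]
tcp_rot: [-156.8, 90.0, 37.1]
force: [0.3, 0.5, -0.2]
opening: -0.003
```

View pics/w2.png

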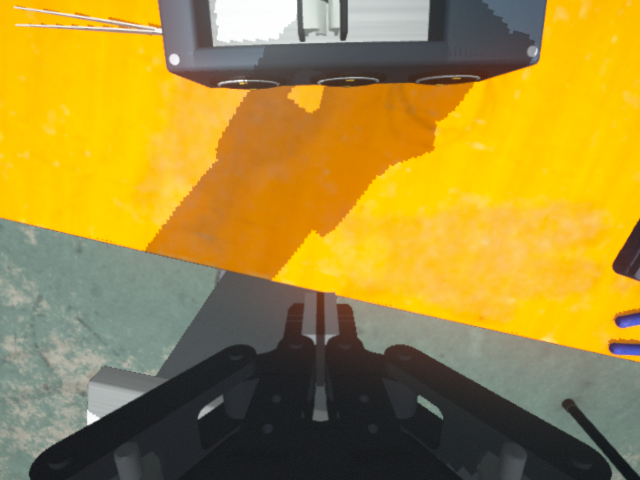

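The cover is open: the well shows at the top of the picture and the latch case at about (323,15). I'll move to get a better look.

```bash
python3 -m pendant '0.015 0.004 0.035 0 0 0 0; 0.02 0.005 0.035 0 0 0 0; 0.02 0.005 0 0 0 0 0; 0 0 0 0 0 0 0; 0 0 0 0 0 0 0'; python3 -c "
from h import *
im,d,p=snap('wrist','w3'); c,_=ray(p,[(320,240)]); print('cam',w2b(c),c[2])"
```

```text
time_s: 6.82
tcp_pos: [0.422, -0.0199, 0.2404]
tcp_rot: [-27.5, 89.9, 166.5]
force: [0.2, -0.6, -0.1]
opening: 0.0
cam [-0.06256399  0.0168075 ] 0.35667242459029297
```

View pics/w3.png

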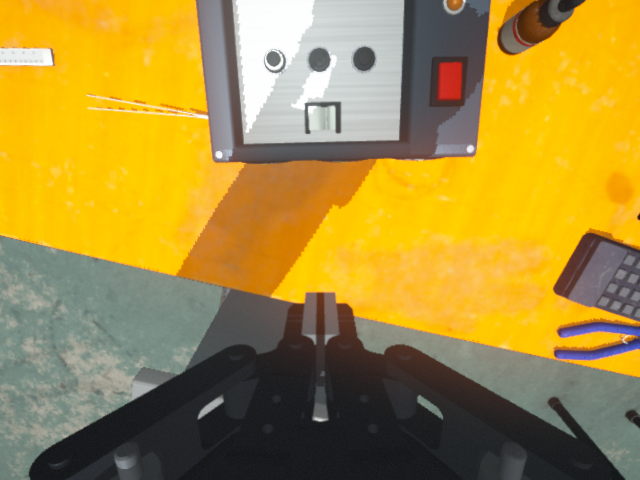

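The well holds three buttons. The left one at (274,60) shows the white band, so it is the tripped one. The middle one is at (319,60) and the right one at (364,59). The latch case is at about (323,117).

Run:
```python
from h import *
im,d,p=load('w3')
for uv,z in [((274,60),.061),((319,60),.053),((364,59),.053),((323,117),.064)]:
    P=onz(p,[uv],z)[0]; print(P.round(4),w2b(P).round(4),ond(p,[uv],d)[0].round(4))
print('nominal L',b2w(-.008,.054),'M',b2w(-.008,.018))
t=state()['tcp_pos']; print(b2w(-.008,.054)-t[:2],w2b(t))
g=im[40:80,250:390]; g=cv2.resize(g,None,fx=5,fy=5)
m=(g.max(2)); 
# cover top check via top camera
im,d,p=snap('top','t3')
```

```text
[0.5406 0.0469 0.061 ] [-0.0101  0.0517] [0.5406 0.0469 0.0609]
[0.5503 0.0136 0.053 ] [-0.0093  0.017 ] [0.5505 0.0136 0.0517]
[ 0.5596 -0.0208  0.053 ] [-0.0091 -0.0186] [ 0.5601 -0.021   0.0504]
[0.509 0.    0.064] [-0.0526  0.0145] [5.096e-01 1.000e-04 4.890e-02]
nominal L [0.54208993 0.04966125] M [0.55128598 0.01485561]
[0.12008564 0.0696383 ] [-0.14189041  0.01734744]
```

```bash
python3 -m pendant '0.04 0.023 0 0 0 0 0; 0.04 0.023 0 0 0 0 0; 0.039 0.022 -0.02 0 0 0 0; 0 0 -0.05 0 0 0 0; 0 0 -0.045 0 0 0 0; 0 0 -0.02 0 0 0 0; 0 0 -0.012 0 0 0 0; 0 0 0 0 0 0 0; 0 0 0 0 0 0 0'; python3 -c "
from h import *
im,d,p=snap('wrist','w4')"
```

```text
time_s: 8.05
tcp_pos: [0.5428, 0.0478, 0.0955]
tcp_rot: [158.0, 89.9, -8.0]
force: [0.1, 0.2, 0.7]
opening: -0.002
```

View pics/w4.png

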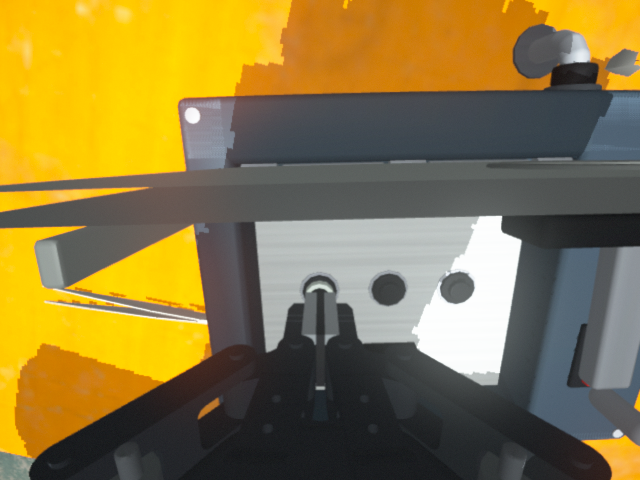

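The fingers hang right over the tripped button, where the white band shows at (320,283). The wrist camera is only about 10 mm above the open cover's edge, though. I'll raise the tool and turn it 90° so the camera points left, then press.

```bash
python3 -m pendant '0 0 0.04 0 0 0 0; 0 0 0 0 0 10 0; 0 0 0 0 0 10 0; 0 0 0 0 0 10 0; 0 0 0 0 0 10 0; 0 0 0 0 0 10 0; 0 0 0 0 0 10 0; 0 0 0 0 0 10 0; 0 0 0 0 0 10 0; 0 0 0 0 0 10 0; 0 0 0 0 0 0 0; 0 0 0 0 0 0 0'; python3 -c "
from h import *
s=state();print(s['joint_pos'],w2b(s['tcp_pos'])); c,_=ray(camera_params('wrist'),[(320,240)]); print('cam',w2b(c),c[2])
im,d,p=load('w4')
print([ (onz(p,[q],.053)[0].round(4), w2b(onz(p,[q],.053)[0]).round(4)) for q in [(388,289),(457,287)]])"
```

```text
time_s: 9.6
tcp_pos: [0.5422, 0.0479, 0.1347]
tcp_rot: [67.9, 89.9, -8.3]
force: [1.0, -0.0, 1.2]
opening: 0.002
[-7.67375671e+00  1.18416794e+01  1.02875309e+02 -6.62592219e-04
  6.52252837e+01 -2.14796734e+01] [-0.00829843  0.0522773 ]
cam [-0.00655683  0.13158281] 0.25109487189525276
[(array([0.5541, 0.0159, 0.053 ]), array([-0.005 ,  0.0183])), (array([ 0.5634, -0.0177,  0.053 ]), array([-0.0046, -0.0165]))]
```

```bash
python3 -m pendant '0.001 0.001 -0.03 0 0 0 0; 0 0 -0.013 0 0 0 0; 0 0 -0.004 0 0 0 0; 0 0 -0.002 0 0 0 0; 0 0 0 0 0 0 0'; python3 -m pendant '0 0 -0.002 0 0 0 0; 0 0 -0.002 0 0 0 0; 0 0 0 0 0 0 0';python3 -m pendant '0 0 -0.002 0 0 0 0; 0 0 -0.0015 0 0 0 0; 0 0 0 0 0 0 0'
```

```text
time_s: 10.22
tcp_pos: [0.5436, 0.0489, 0.0859]
tcp_rot: [69.5, 89.9, -6.5]
force: [-0.2, -0.9, 0.2]
opening: -0.002
time_s: 10.6
tcp_pos: [0.5438, 0.0488, 0.0816]
tcp_rot: [69.4, 89.9, -6.6]
force: [0.9, 0.3, 3.9]
opening: -0.003
time_s: 10.98
tcp_pos: [0.5437, 0.0489, 0.078]
tcp_rot: [70.7, 89.9, -5.4]
force: [2.7, -0.5, 4.3]
opening: -0.005
```

```bash
python3 -m pendant '0 0 -0.002 0 0 0 0; 0 0 0 0 0 0 0';python3 -m pendant '0 0 -0.0015 0 0 0 0; 0 0 0 0 0 0 0'
```

```text
time_s: 11.22
tcp_pos: [0.5439, 0.0489, 0.0778]
tcp_rot: [60.7, 89.9, -15.3]
force: [-3.6, 0.6, 17.2]
opening: 0.001
time_s: 11.48
tcp_pos: [0.544, 0.0489, 0.0777]
tcp_rot: [50.7, 89.9, -25.3]
force: [-7.9, 0.9, 27.1]
opening: -0.001
```

```bash
python3 -m pendant '0 0 0.03 0 0 0 0; 0 0 0.05 0 0 0 0; 0 0 0.055 0 0 0 0; 0.004 -0.017 0.055 0 0 0 0; 0.005 -0.017 0 0 0 0 0; 0 0 0 0 0 0 0; 0 0 0 0 0 0 0'; python3 -c "
from h import *
s=state();print(w2b(s['tcp_pos']))
im,d,p=snap('wrist','w5')"
```

```text
time_s: 12.35
tcp_pos: [0.5504, 0.0155, 0.2614]
tcp_rot: [-118.5, 89.7, 165.4]
force: [-0.2, -0.1, -0.7]
opening: 0.008
[-0.00866335  0.01886629]
```

View pics/w5.png

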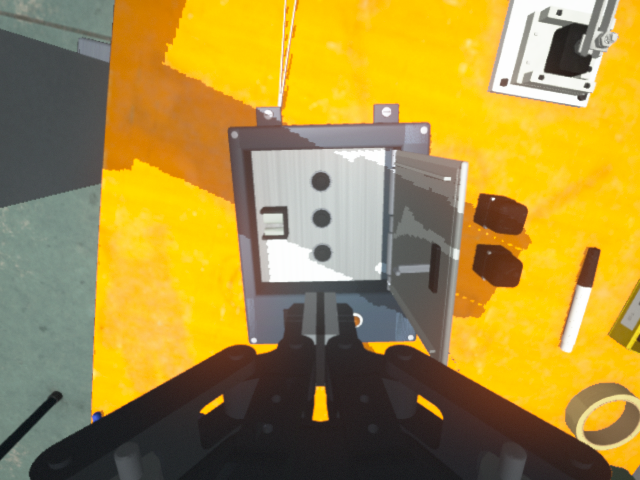

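All three buttons are now black and look alike, at (320,181), (321,218) and (322,253). The cover stands open, its edge around x=460. Next I check the heights and work out the closing arc.

```bash
python3 - <<'E'
from h import *
im,d,p=load('w5')
print('buttons',ond(p,[(320,181),(321,218),(322,253)],d).round(4))
E_=ond(p,[(462,180),(455,230),(448,290)],d); print('edge',[(w2b(q).round(4),q[2].round(4)) for q in E_])
o,R=box(); ux=R[:,0]; print('ux',ux)
th=np.radians([100,95,90,84,78,72,66,60,54,48,42,36,30,24,18,12,8,5]); prev=None
for t in th:
    s=.105+.007*(1-np.degrees(t)/100)
    x=.056-s*np.cos(t)+.003*np.sin(t)+.0145; z=.074+s*np.sin(t)+.003*np.cos(t)+.0245
    w=np.r_[b2w(x,.018),z]; print(int(np.degrees(t)+.5),round(x,4),w.round(4), None if prev is None else (w-prev).round(4)); prev=w
E
python3 -m pendant '0 0 0.015 0 0 0 0; 0.02 0.005 0 0 0 0 0; 0.045 0.012 0 0 0 0 0; 0.045 0.012 0 0 0 0 0; 0.029 0.008 0 0 0 0 0; 0 0 -0.04 0 0 0 0; 0 0 -0.04 0 0 0 0; 0 0 0 0 0 0 0; 0 0 0 0 0 0 0'; python3 -c "
from h import *
s=state();print(w2b(s['tcp_pos']),s['tcp_pos'],s['joint_pos'])"
```

```text
buttons [[ 0.5416  0.049   0.0505]
 [ 0.551   0.015   0.0517]
 [ 0.5607 -0.0196  0.0516]]
edge [(array([0.0659, 0.073 ]), np.float64(0.1976)), (array([0.0648, 0.0462]), np.float64(0.1977)), (array([0.0654, 0.0096]), np.float64(0.1956))]
ux [0.96682339 0.25544576]
100 0.0917 [0.6477 0.0403 0.2014] None
95 0.0827 [0.6389 0.038  0.2032] [-0.0087 -0.0023  0.0018]
90 0.0735 [0.6301 0.0357 0.2042] [-0.0089 -0.0023  0.001 ]
84 0.0624 [0.6193 0.0328 0.2044] [-0.0107 -0.0028  0.0002]
78 0.0513 [0.6086 0.03   0.2033] [-0.0107 -0.0028 -0.001 ]
72 0.0403 [0.598  0.0272 0.2012] [-0.0106 -0.0028 -0.0022]
66 0.0296 [0.5876 0.0245 0.1978] [-0.0104 -0.0027 -0.0033]
60 0.0192 [0.5776 0.0218 0.1934] [-0.01   -0.0026 -0.0045]
54 0.0093 [0.568  0.0193 0.1878] [-0.0096 -0.0025 -0.0055]
48 0.0 [0.5591 0.0169 0.1812] [-0.009  -0.0024 -0.0066]
42 -0.0085 [0.5508 0.0147 0.1737] [-0.0083 -0.0022 -0.0075]
36 -0.0163 [0.5433 0.0127 0.1653] [-0.0075 -0.002  -0.0084]
30 -0.0232 [0.5366 0.011  0.156 ] [-0.0066 -0.0018 -0.0092]
24 -0.0291 [0.5309 0.0095 0.1461] [-0.0057 -0.0015 -0.0099]
18 -0.0339 [0.5263 0.0082 0.1356] [-0.0047 -0.0012 -0.0105]
12 -0.0376 [0.5227 0.0073 0.1245] [-0.0036 -0.0009 -0.011 ]
8 -0.0394 [0.5209 0.0068 0.117 ] [-0.0018 -0.0005 -0.0076]
5 -0.0405 [0.5199 0.0066 0.1112] [-0.001  -0.0003 -0.0058]
time_s: 13.52
tcp_pos: [0.6918, 0.0521, 0.2015]
tcp_rot: [70.7, 89.8, -5.3]
force: [0.4, 0.3, -0.0]
opening: -0.001
[0.13737838 0.01809888] [0.69181594 0.0520875  0.20148128] [-5.64658389e+00  2.86265524e+01  7.33837780e+01  8.22271141e-04
  7.78353229e+01 -1.96309235e+01]
```

The button is level with the others. Behind the cover with no contact yet, so I start the push along the arc.

```bash
python3 -m pendant '-0.03 -0.008 -0.003 0 0 0 0; -0.014 -0.0037 0 0 0 0 0; -0.009 -0.0023 0.002 0 0 0 0; -0.009 -0.0023 0.001 0 0 0 0; -0.0107 -0.0028 0 0 0 0 0; -0.0107 -0.0028 -0.001 0 0 0 0; -0.0106 -0.0028 -0.002 0 0 0 0; -0.0104 -0.0027 -0.0033 0 0 0 0; 0 0 0 0 0 0 0'; python3 -c "
from h import *
s=state();print(w2b(s['tcp_pos']))
im,d,p=snap('scene','s6')"
```

```text
time_s: 14.65
tcp_pos: [0.5853, 0.0245, 0.1921]
tcp_rot: [-115.5, 89.9, 168.5]
force: [0.1, -0.1, 0.2]
opening: 0.002
[0.02734693 0.01868236]
```

View pics/s6.png

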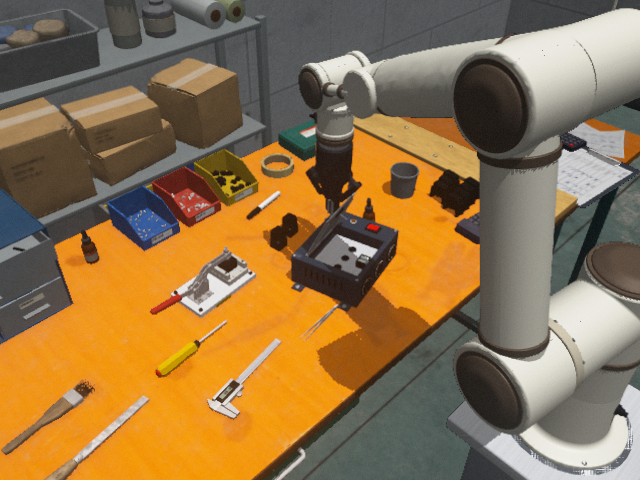

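The cover is being pushed over towards the front, its edge near (345,205), with the fingers behind it and no forces of note. I carry on down the arc.

```bash
python3 -m pendant '-0.0095 -0.0026 -0.002 0 0 0 0; -0.0096 -0.0025 -0.004 0 0 0 0; -0.009 -0.0024 -0.0056 0 0 0 0; -0.0083 -0.0022 -0.0075 0 0 0 0; -0.0075 -0.002 -0.0084 0 0 0 0; -0.0066 -0.0018 -0.0092 0 0 0 0; -0.0057 -0.0015 -0.0099 0 0 0 0; -0.0047 -0.0012 -0.0105 0 0 0 0; 0 0 0 0 0 0 0'
```

```text
time_s: 15.82
tcp_pos: [0.5246, 0.0084, 0.1344]
tcp_rot: [-115.3, 89.9, 168.7]
force: [-0.4, 1.0, 1.4]
opening: 0.0
```

```bash
python3 -m pendant '-0.0036 -0.001 -0.011 0 0 0 0; -0.0018 -0.0005 -0.0076 0 0 0 0; -0.001 -0.0003 -0.0058 0 0 0 0; 0 0 -0.006 0 0 0 0; 0 0 0 0 0 0 0';  python3 -m pendant '0 0 -0.003 0 0 0 0; 0 0 -0.003 0 0 0 0; 0 0 0 0 0 0 0'; python3 -m pendant '0 0 -0.002 0 0 0 0; 0 0 -0.001 0 0 0 0; 0 0 0 0 0 0 0'
```

```text
time_s: 16.45
tcp_pos: [0.5186, 0.0066, 0.1047]
tcp_rot: [-108.9, 89.9, 175.1]
force: [-0.6, 0.1, 1.3]
opening: -0.005
time_s: 16.82
tcp_pos: [0.5189, 0.0066, 0.099]
tcp_rot: [-108.6, 89.9, 175.4]
force: [-0.8, -0.9, 2.9]
opening: 0.0
time_s: 17.2
tcp_pos: [0.5191, 0.0066, 0.0963]
tcp_rot: [-116.4, 90.0, 167.6]
force: [-2.5, 0.8, 2.0]
opening: -0.001
```

```bash
python3 -m pendant '0 0 -0.0015 0 0 0 0; 0 0 -0.001 0 0 0 0; 0 0 0 0 0 0 0'; python3 -m pendant '0 0 -0.0015 0 0 0 0; 0 0 0 0 0 0 0'
```

```text
time_s: 17.58
tcp_pos: [0.5194, 0.0066, 0.0954]
tcp_rot: [-93.8, 90.0, -169.8]
force: [-7.5, 1.4, 14.7]
opening: -0.003
time_s: 17.82
tcp_pos: [0.5195, 0.0066, 0.0948]
tcp_rot: [-88.5, 90.0, -164.5]
force: [-10.4, 1.4, 21.8]
opening: 0.003
```

Hard stop reached. I release straight up and look.

```bash
python3 -m pendant '0 0 0.004 0 0 0 0; 0 0 0.006 0 0 0 0; 0 0 0.03 0 0 0 0; -0.03 -0.008 0.04 0 0 0 0; -0.04 -0.01 0.04 0 0 0 0; -0.04 -0.01 0.02 0 0 0 0; 0 0 0 0 0 0 0; 0 0 0 0 0 0 0; 0 0 0 0 0 0 0; 0 0 0 0 0 0 0; 0 0 0 0 0 0 0; 0 0 0 0 0 0 0';  python3 -m pendant '0 0 0 0 0 0 0; 0 0 0 0 0 0 0; 0 0 0 0 0 0 0; 0 0 0 0 0 0 0; 0 0 0 0 0 0 0; 0 0 0 0 0 0 0; 0 0 0 0 0 0 0; 0 0 0 0 0 0 0'; python3 -c "
from h import *
a,d,p=snap('scene','s7');im,d,p=snap('wrist','w7')
P=onz(p,[(320,240)],.077)
import cv2
R=[]
q=np.array([[*b2w(x,y),.077] for x,y in [(-.042,.018),(-.06,.07),(.03,.06),(-.06,-.03)]])
uv=cv2.projectPoints(q,np.array(p['rvec']),np.array(p['tvec']),np.array(p['intrinsics']),np.array([p['k1'],0,0,0.]))[0].reshape(-1,2)
for u,v in uv:
  if 0<=u<640 and 0<=v<480: print(u,v,[w2b(x).round(3).tolist()+[x[2].round(4)] for x in ond(p,[(u,v)],d)])
cv2.imwrite('pics/f.png',np.hstack([a[150:350,220:460],cv2.resize(im,(320,240))[:200]])[:,:,::-1])"
```

```text
time_s: 19.32
tcp_pos: [0.4093, -0.0213, 0.2321]
tcp_rot: [-127.9, 90.0, 156.1]
force: [0.4, -0.2, 0.2]
opening: -0.0
time_s: 20.32
tcp_pos: [0.4092, -0.0214, 0.2323]
tcp_rot: [-93.8, 90.0, -169.8]
force: [0.1, 0.3, -0.1]
opening: -0.003
457.01911781957585 232.0604057165105 [[-0.042, 0.018, np.float64(0.0767)]]
440.82818372155185 167.72986804988574 [[-0.059, 0.07, np.float64(0.0748)]]
552.6539898354487 179.7142298068785 [[0.03, 0.06, np.float64(0.0763)]]
430.26589199322876 285.97146608300983 [[-0.06, -0.03, np.float64(0.076)]]
```

View pics/f.png

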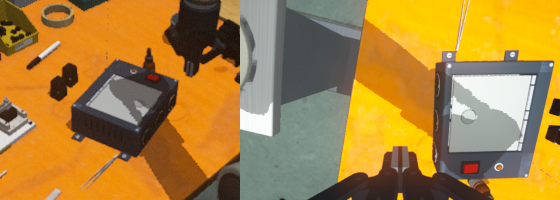

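Both views show the cover shut and flush: depth gives z of about 0.075–0.077 across it, 2 s after release. The arm is clear, so I hand in.

```bash
python3 -c "
from cell import *
print(close_job())"
```

```text
the job is handed in; nothing more can be done
None
```

The job is done and handed in at about 20.4 s of the 51 s allowed.

- **Opening:** I pressed the thumb mark to its stop with the closed fingertips, and the cover sprang open. I read about 24 N vertically at the stop; the task calls 10 N plenty.
- **Breaker:** The left breaker was the tripped one. I pushed its button to its hard stop, again pressing harder than needed (about 27 N). Afterwards its top measured z ≈ 0.0505 m, against 0.0517 and 0.0516 m for the other two, and its white band no longer showed.
- **Closing:** I pushed the cover over from behind along its arc and down to its stop (about 22 N), then let go.

**Last checks:** Two seconds after release the cover was flush at four points (z ≈ 0.075–0.077 m, expected 0.077). The wrist force was near zero and the arm well clear. In the last pictures the housings and tweezers looked unmoved. I did not measure the loose objects one by one. No check failed or disagreed beyond the 1–3 mm expected of the camera calibration.

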